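# Open the bench centrifuge and take off its rotor cover

### The job

Someone has left the slide box on the lid of the bench centrifuge: first move it into the steel tray, flat and right way up, leaving room for the rotor cover. Then press the release button so that the lid springs fully open, free the rotor cover by pressing it down and turning it a quarter turn counter-clockwise, lift it off and set it knob up, flat on the floor of the tray beside the slide box. Drop nothing, do not force the cover, and leave the jar, the bottle, the dishes and the tube rack where they stand.

Things in the scene. Friction and masses are not known exactly. Their poses are not given: they have to be found in the camera images.
- centrifuge: White bench centrifuge, fixed, 305 mm long (its x), 190 mm wide (y), flat deck 95 mm above the bench. Origin on the bench under the rotor axis; x points from the release button (at x = -150 mm) to the lid hinge (+110 mm); front face at x = -180 mm, rear at +125 mm. Round well about the rotor: 150 mm across. Centrifuge and tray change sides from start to start.
- button_top (a point): Centre of the top of the round grey release button, 28 mm across, 113 mm above the bench. Pressed straight down: travel 6 mm, spring 1.5 N rising to 5 N; from 4 mm down the hook lets the lid go, and it rises by itself in about 2 s. The button pops up again. The shut lid's front wall is 50 mm from the button's centre on the hinge side, and 142 mm high.
- lid (a joint): Lid angle, rad: 0 shut and latched, 1.9 fully open at its stop. The lid is a clear plate in a grey frame, 210 mm long, 185 mm wide, its top 142 mm above the bench when shut; it is hinged along the far edge, 97 mm above the bench. Open, it leans back past upright and reaches about 300 mm above the bench.
- slide_box: White slide box 120 (its x) x 60 (y) x 40 mm high, about 0.2 kg. Origin at the centre of its underside, z up. Starts on the shut lid, at any angle.
- rotor: Aluminium rotor in the well, fixed, standing at any angle. Origin on its axis 50 mm above the bench, z up. Under the cover a steel lug bar 54 mm long and 8 mm wide lies along its x, 30.5 to 35.5 mm above its origin. A collar of 104 mm bore surrounds the foot of the cover, its top 32 mm above this origin.
- cover: Grey round bayonet cover, 96 mm across, 59 mm high, 0.18 kg. Origin at the centre of its underside, z up. On its 27 mm high body stands a grip bar along its x: 60 mm long, 16 mm thick (y), 27 to 59 mm above the origin. Starts locked on the rotor, origin 75 mm above the bench, bar parallel to the lug bar. Free, it lifts straight up, clear once raised 15 mm.
- cover_grip (a point): On the cover's axis in its grip bar, 46 mm above its underside; axes as the cover's. The cover stands on a spring: push it down 7.5 to 10 mm (8 N rising to 11 N; it bottoms at 10 mm), then, still pressed, turn it counter-clockwise seen from above; it is free from 1.35 rad of turn, and a stop ends the turn at about 1.75 rad. Unpressed or clockwise it is blocked: do not force it (80 N at most).
- tray: Shallow steel tray, fixed, outside 190 (its x) x 300 (y) x 18 mm high, walls and floor 4 mm thick. Origin at the centre of its underside. The jar stands in it.
- jar: Amber jar with grey cap, 48 mm across, 62 mm high, origin at the centre of its underside. Stands somewhere in the tray; leave alone.
- bottle: Glass bottle with blue cap, 54 mm across, 170 mm high, origin at the centre of its underside. Stands between the tray and the centrifuge; leave alone.
- dishes: Stack of three round dishes, 61 mm across, 42 mm high, on the bench between tray and centrifuge, nearest the robot, origin at the centre of its underside; leave alone.
- tube_rack: White tube rack 60 (x) x 110 (y) mm, 100 mm high with its tubes, at the far side of the bench, origin at the centre of its underside; leave alone.
Not all that is in view belongs to the job. What is shaped like the slide_box but yellow is not meant.

How it is judged:
On the way, in this order (a step that is already met when the one before it is completed fails the run):
1. the slide box stands flat and right way up in the tray, let go, while the lid is still shut (x of slide_box in the frame of tray between -0.085 and 0.085 m and y of slide_box in the frame of tray between -0.14 and 0.14 m and z of slide_box in the frame of tray between -0.005 and 0.012 m and angle between slide_box's own z axis and vertical below 0.1 rad and value of joint lid below 0.1 rad and contact force between the fingers and slide_box below 0.05 N), for 0.2 s.
2. the lid has sprung open to its stop (value of joint lid above 1.75 rad), for 0.2 s.
3. the cover is freed and lifted clear of the rotor (z of cover in the frame of rotor above 0.045 m), for 0.1 s.
At the end, for the whole second after the job is handed in: The lid is open at its stop (over 1.75 rad); the slide box and the rotor cover both lie flat on the tray's floor inside its walls (underside less than 12 mm above the tray's underside, tilt under 0.1 rad, right way and knob up), released and at rest (x of slide_box in the frame of tray between -0.085 and 0.085 m and y of slide_box in the frame of tray between -0.14 and 0.14 m and z of slide_box in the frame of tray between -0.005 and 0.012 m and angle between each of slide_box, cover's own z axis and vertical below 0.1 rad and x of cover in the frame of tray between -0.06 and 0.06 m and y of cover in the frame of tray between -0.115 and 0.115 m and z of cover in the frame of tray between -0.005 and 0.012 m and value of joint lid above 1.75 rad and linear speed of each of cover, slide_box below 0.02 m/s); the robot touches nothing.
It fails at once if the slide box or the cover is dropped or thrown (faster than 0.8 m/s when not held) ((contact force between the fingers and slide_box below 0.05 N and linear speed of slide_box above 0.8 m/s) or (contact force between the fingers and cover below 0.05 N and linear speed of cover above 0.8 m/s)).
It fails at once if the cover is forced: pressed, turned or pulled against the rotor with over 80 N (contact force between cover and rotor above 80 N).
It fails at once if the jar or the bottle is moved more than 25 mm or tipped (distance of any of jar, bottle from where it was at the start of the episode above 0.025 m or angle between any of jar, bottle's own z axis and vertical above 0.3 rad).
It fails at once if the dishes or the tube rack is moved more than 25 mm or tipped (distance of any of dishes, tube_rack from where it was at the start of the episode above 0.025 m or angle between any of dishes, tube_rack's own z axis and vertical above 0.3 rad).
It also fails if it takes over 70 s, if anything falls off the work surface, if the arm or the gripper's body presses on something with over 40 N, if the wrist force passes 120 N, or if a joint passes its speed limit or range.

### The arm

A 6-joint arm with a two-finger parallel gripper is mounted at the origin on the work surface. World frame = base frame: x ahead of the robot, y to its left, z up, the work surface at z = 0. Lengths are in m, angles in rad, forces in N, time in s.
With the tool pointing down it reaches from about 0.4 to 0.825 m from the base axis. Payload 7 kg.
Tool frame: the origin (TCP) lies at the very end of the fingers, on their centre line; the grasp point (between the pads) lies 19 mm behind it; y points along the fingers, x is the direction in which the jaws open and shut, and the axes are right-handed (so a half turn about y gives the same grasp; the last joint's range is limited). The gripper opens to 88 mm and grips with 3 to 60 N. Pads are 19 mm wide; open, the fingers measure 130 mm over their backs; the gripper's body (78 mm by 193 mm) begins 47 mm behind the grasp point.
Start: joints at [1.453, 0.359, 0.012, 0, -1.224, -0.288], TCP at [0.266, 0.62, 0.227] pointing down, gripper open.
Joint ranges: [-3.07, 3.07], [-1.43, 2.12], [-1.02, 1.25], [-3.03, 1.67], [-3.05, -0], [-3.03, 3.03]. Speed limits (rad/s): [2.39, 2.39, 3.01, 3.14, 3.14, 3.14].

### API

Orientations are given as a rotation vector (axis times angle).
In Python, from workcell import observe, cams, ticket gives the robot as it stands.
- The arm moves only by the tool play_rows, never from a script. Its argument "increments" is a list that holds one entry, the list of rows, each a list of 7 numbers: the shift along the tool's x, y, z in mm, then the turn, a rotation vector about the tool's x, y, z in rad, then the gripper command: -1 is fully open, 1 is shut, values between are in proportion. A call has 1 to 10 rows; each row is the pose to reach, as a shift and turn from the pose commanded when the call began, along the tool's axes at that moment; what a row does not reach only later rows make up. A row lasts 1/10 s, in which the tool goes at most 50 mm and 8.59 degrees, less where a joint would pass 70% of its speed; a pose out of reach is approached as far as the arm can. A call with a gripper value outside its range is refused whole. The fingers move at their own pace and stop on an object; "squeeze" is the grip in N (left out, the last holds). Time passes only in rows, so rows that repeat a pose let the fingers close. It gives the time, the measured TCP pose, the force and the opening at its end, in the units of the state.
- observe(): the state, without advancing time (a new reading comes with each control period).
- cams.snapshot(name): name is "scene" or "side" or "wrist"; returns a dict with "pixels" (480x640x3 uint8, red, green, blue), "fx", "fy", "cx", "cy" (pixels), "k1" (the pictures are not rectified: a ray, as slopes to the right and down, at radius r is drawn at 1 + k1 r^2 times it, then the intrinsics apply), "extrinsics" (4x4, takes a point from camera to world coordinates); the wrist camera has in their place "tool_from_camera" (4x4, takes a point from camera to tool coordinates, whose origin is the TCP and whose axes are the tool frame's). Camera axes: x right, y up, looking along -z (the intrinsics and any distortion apply to the point x, -y, -z); pixel columns grow to the right and rows downward; lengths in m; the calibration is good to about 2 mm. A picture is of the moment at which its call begins: read the wrist's pose just before it. There is no depth.
- ticket.job_done(): hands the job in, once; it reports no verdict.
The state is a dict: "t": time; "qpos": joint angles; "dq": joint speeds; "effort": joint torques, N m; "position": TCP position; "tool_rot": TCP orientation; "contact_force": force on the tool from outside, world axes, zero at the start; "wrist_torque": the same for the moment, N m; "finger_gap": finger opening in m.
Only numpy, scipy, OpenCV 4.12 (cv2) and the standard library are available. Lean on these libraries where they do the work, as an engineer would, in place of code of your own. Each camera call takes 0.05 s, during which the arm holds its last target.

## Working session

There is one attempt and no reset: what is moved stays moved. The work goes in short steps, Python scripts to look and compute and a tool call to move; the robot and the scene stay as the last step left them, time stands still between calls to the robot, and variables do not carry over. Pictures are saved under pics/ and viewed, and the job is handed in when it is done.

Besides the shell and the picture viewer there is one more tool, called after "Call:" by a JSON object that holds its "method" and its "body". play_rows: Moves the arm, as the interface text tells. Its arguments: {"type":"object","properties":{"increments":{"type":"array","items":{"type":"array","items":{"type":"array","items":{"type":"number"}}}},"squeeze":{"type":"number"}},"required":["increments"]}

```bash
mkdir -p pics; ls
cat > h.py <<'E'
import numpy as np, cv2
from scipy.spatial.transform import Rotation as R
from workcell import observe, cams, ticket
def snap(n,f):
    s=observe(); c=cams.snapshot(n); cv2.imwrite(f'pics/{f}.png',c['pixels'][:,:,::-1]); 
    if n=='wrist':
        T=np.eye(4);T[:3,:3]=R.from_rotvec(s['tool_rot']).as_matrix();T[:3,3]=s['position'];c['extrinsics']=T@np.array(c['tool_from_camera'])
    np.save(f'pics/{f}.npy',c,allow_pickle=True); return c
def load(f): return np.load(f'pics/{f}.npy',allow_pickle=True).item()
def rays(c,uv):
    K=np.array([[c['fx'],0,c['cx']],[0,c['fy'],c['cy']],[0,0,1.]])
    p=cv2.undistortPoints(np.array(uv,float).reshape(-1,1,2),K,np.array([c['k1'],0,0,0,0.])).reshape(-1,2)
    E=np.array(c['extrinsics']); d=np.c_[p[:,0],-p[:,1],-np.ones(len(p))]@E[:3,:3].T
    return E[:3,3],d
def onz(c,uv,z):
    o,d=rays(c,uv); return o+d*((z-o[2])/d[:,2])[:,None]
def tri(c1,p1,c2,p2):
    o1,d1=rays(c1,[p1]);o2,d2=rays(c2,[p2]);d1=d1[0];d2=d2[0]
    s=np.linalg.lstsq(np.c_[d1,-d2],o2-o1,rcond=None)[0]
    a=o1+s[0]*d1;b=o2+s[1]*d2
    return (a+b)/2,np.linalg.norm(a-b)
def proj(c,P):
    E=np.linalg.inv(np.array(c['extrinsics']));q=np.atleast_2d(P)@E[:3,:3].T+E[:3,3]
    x=q[:,0]/-q[:,2];y=-q[:,1]/-q[:,2];k=1+c['k1']*(x*x+y*y)
    return np.c_[c['fx']*x*k+c['cx'],c['fy']*y*k+c['cy']]
E
python3 - <<'E'
from h import *
np.set_printoptions(precision=4,suppress=True)
for n in ['scene','side','wrist']:
    c=snap(n,n+'0'); print(n,c['fx'],c['cx'],c['cy'],c['k1'],c['extrinsics'])
print(observe()); print(c['tool_from_camera'])
E
```

```text
pics
scene 521.6925279934042 322.0799382795452 237.80695862698136 -0.022776045996409908 [[-0.8665 -0.4264  0.2595  0.9126]
 [ 0.4992 -0.7367  0.4562  0.5537]
 [-0.0033  0.5248  0.8512  1.1685]
 [ 0.      0.      0.      1.    ]]
side 564.7080613299926 317.41314744781687 240.3695265417328 -0.09618343862904037 [[ 0.9638  0.1286 -0.2334  0.2946]
 [-0.2652  0.5464 -0.7944 -1.0342]
 [ 0.0254  0.8276  0.5608  0.8152]
 [ 0.      0.      0.      1.    ]]
wrist 375.68516723218187 315.384108234847 245.88126406133557 -0.04484047357162351 [[-0.395   0.8907  0.2248  0.3256]
 [-0.9187 -0.3834 -0.095   0.5957]
 [ 0.0016 -0.244   0.9698  0.3825]
 [ 0.      0.      0.      1.    ]]
{'t': 0.15, 'qpos': array([ 1.4531,  0.3592,  0.0113, -0.0002, -1.2241, -0.2881]), 'dq': array([-0.0004, -0.002 ,  0.0008,  0.0013,  0.0007, -0.0005]), 'effort': array([  0.0024, -58.3277,  29.3289,   7.0013,   0.0087,  -0.0001]), 'position': array([0.2663, 0.6198, 0.2259]), 'tool_rot': array([-0.9901,  1.5011, -1.5025]), 'contact_force': array([-0.7471,  0.6535, -0.2096]), 'wrist_torque': array([ 0.0463, -0.0217, -0.0223]), 'finger_gap': 0.08736228757020915}
[[ 1.      0.0002 -0.     -0.0011]
 [-0.0001  0.2442 -0.9697 -0.1568]
 [-0.0002  0.9697  0.2442  0.064 ]
 [ 0.      0.      0.      1.    ]]
```

View pics/scene0.png

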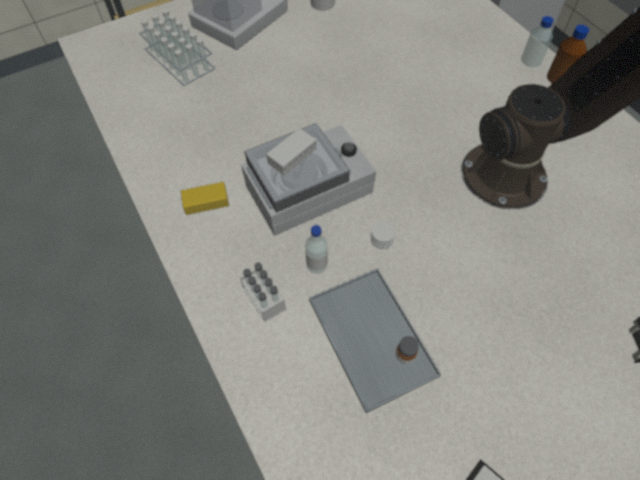

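View pics/side0.png

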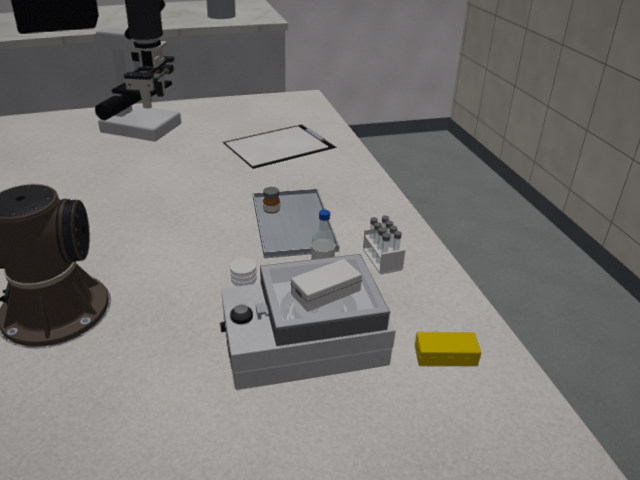

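View pics/wrist0.png

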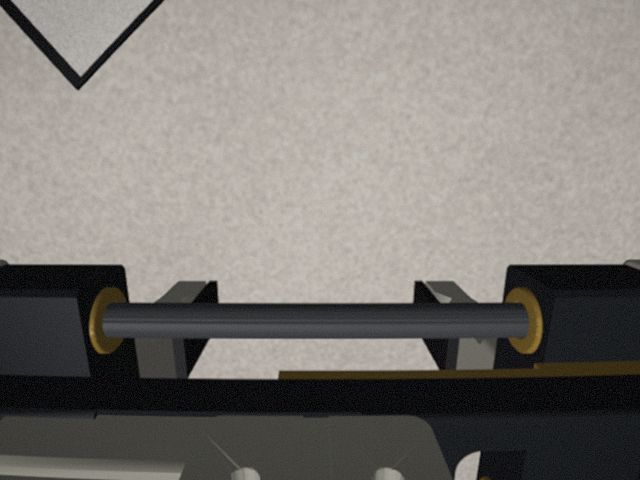

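The scene view shows two box shapes. The white one at (292,150) in scene and (327,283) in side lies on the lid and is the slide box. The yellow one at (205,197) in scene and (448,348) in side lies on the bench and is the decoy. Next I'll enlarge both views to confirm this and pick corners.

Run:
```python
from h import *
a=cv2.imread('pics/scene0.png');b=cv2.imread('pics/side0.png')
cv2.imwrite('pics/cs.png',cv2.resize(a[115:235,235:385],None,fx=5,fy=5,interpolation=cv2.INTER_CUBIC))
cv2.imwrite('pics/cd.png',cv2.resize(b[250:390,215:400],None,fx=4,fy=4,interpolation=cv2.INTER_CUBIC))
cv2.imwrite('pics/ct.png',cv2.resize(a[220:420,235:445],None,fx=3,fy=3,interpolation=cv2.INTER_CUBIC))
```

```text
(no output)
```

View pics/cs.png

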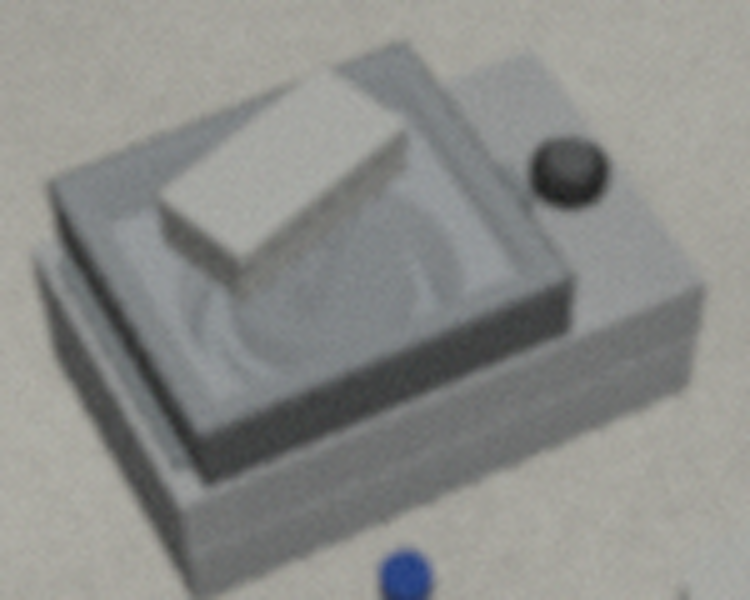

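View pics/cd.png

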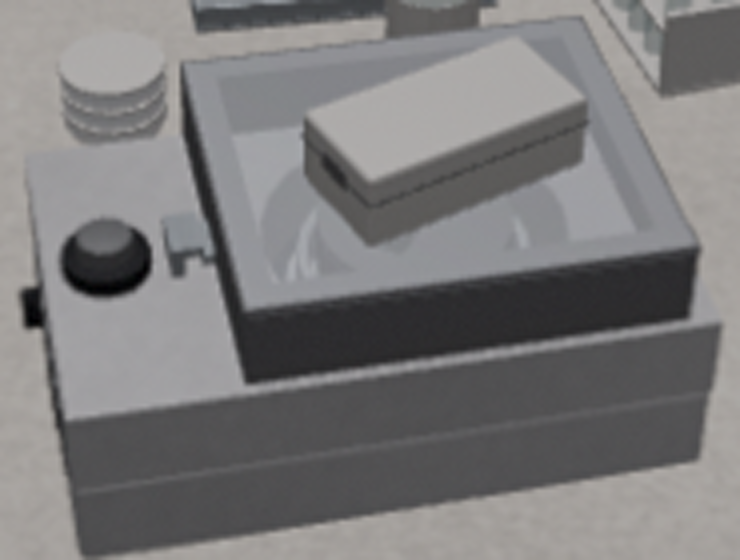

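View pics/ct.png

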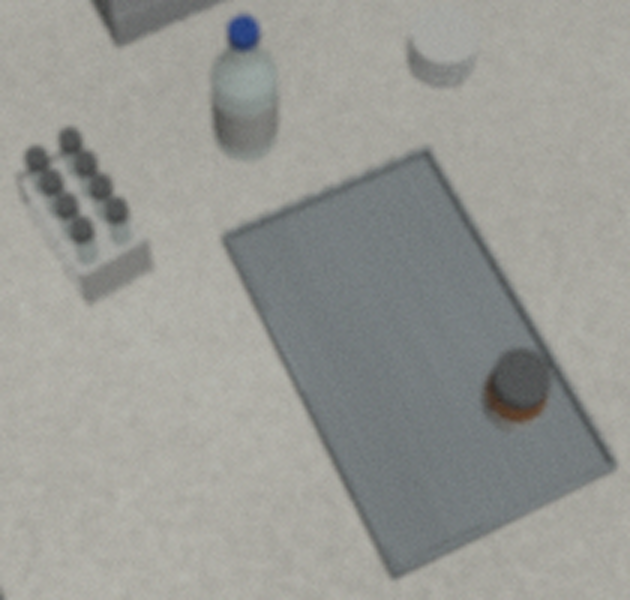

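```bash
cat >> h.py <<'E'
def S(p): return (p[0]/5+235-.4,p[1]/5+115-.4)
def D(p): return (p[0]/4+215-.4,p[1]/4+250-.4)
def T3(p): return (p[0]/3+235-.33,p[1]/3+220-.33)
np.set_printoptions(precision=4,suppress=True)
E
python3 - <<'E'
from h import *
c=load('scene0');d=load('side0')
P={'box':[((325,68),(518,38)),((408,130),(586,102)),((240,262),(370,185)),((163,200),(305,118))],
'lidtop':[((405,42),(242,308)),((50,185),(698,246)),((205,432),(585,18)),((572,278),(183,62))],}
# scene<->side correspondence by proximity: print both rays at planes first
for k,z in [('box',.182),('lidtop',.142)]:
    print(k); print(onz(c,[S(p[0]) for p in P[k]],z)); print(onz(d,[D(p[1]) for p in P[k]],z))
print('btn',onz(c,[S((570,165))],.113),onz(d,[D((106,240))],.113))
print('tray',onz(c,[T3(p) for p in [(224,238),(428,152),(615,466),(395,577)]],.018))
print('jar cap',onz(c,[T3((524,378))],.062))
print('bottlecap',onz(c,[T3((243,32))],.165),'dish',onz(c,[T3((444,38))],.042),'rack',onz(c,[T3((84,200))],.08))
E
```

```text
box
[[ 0.4973 -0.2888  0.182 ]
 [ 0.4815 -0.2309  0.182 ]
 [ 0.594  -0.1978  0.182 ]
 [ 0.6087 -0.2517  0.182 ]]
[[ 0.5909 -0.2104  0.182 ]
 [ 0.6063 -0.2655  0.182 ]
 [ 0.4948 -0.2996  0.182 ]
 [ 0.478  -0.2468  0.182 ]]
lidtop
[[ 0.4344 -0.318   0.142 ]
 [ 0.6423 -0.3227  0.142 ]
 [ 0.6448 -0.1433  0.142 ]
 [ 0.4415 -0.1354  0.142 ]]
[[ 0.4326 -0.3207  0.142 ]
 [ 0.6406 -0.33    0.142 ]
 [ 0.6486 -0.1496  0.142 ]
 [ 0.4408 -0.1391  0.142 ]]
btn [[ 0.3889 -0.221   0.113 ]] [[ 0.3862 -0.2295  0.113 ]]
tray [[0.6753 0.0723 0.018 ]
 [0.4902 0.0889 0.018 ]
 [0.5143 0.3806 0.018 ]
 [0.6993 0.3667 0.018 ]]
jar cap [[0.5482 0.3003 0.062 ]]
bottlecap [[ 0.6094 -0.0087  0.165 ]] dish [[0.4271 0.0133 0.042 ]] rack [[0.7661 0.016  0.08  ]]
```

Run:
```python
from h import *
c=load('scene0');d=load('side0')
for a,b in zip([(325,68),(408,130),(240,262),(163,200)],[(370,185),(305,118),(518,38),(586,102)]):
    print(tri(c,S(a),d,D(b)))
print('lid')
for a,b in zip([(405,42),(50,185),(205,432),(572,278)],[(242,308),(698,246),(585,18),(183,62)]):
    print(tri(c,S(a),d,D(b)))
print('bot', tri(c,S((240,298)),d,D((518,100))))
print(tri(c,S((570,163)),d,D((106,236))))
```

```text
(array([ 0.4958, -0.2934,  0.1769]), np.float64(0.0012540313515850977))
(array([ 0.4792, -0.2371,  0.1746]), np.float64(0.002049287599988337))
(array([ 0.5929, -0.2025,  0.1762]), np.float64(0.0015582554661416343))
(array([ 0.608 , -0.2574,  0.1757]), np.float64(0.002784558960956708))
lid
(array([ 0.4333, -0.3193,  0.1405]), np.float64(0.0008513509603528688))
(array([ 0.6418, -0.3261,  0.1384]), np.float64(0.0011881977948648434))
(array([ 0.647 , -0.1458,  0.1399]), np.float64(0.0059092595990864315))
(array([ 0.441 , -0.1366,  0.1403]), np.float64(0.0005131550243263108))
bot (array([ 0.5929, -0.2078,  0.1425]), np.float64(0.0018966378181820465))
(array([ 0.387 , -0.2239,  0.1106]), np.float64(6.86080352891173e-06))
```

```bash
cat >> h.py <<'E'
def down(a): 
    a=np.radians(a); return np.array([[np.cos(a),0,-np.sin(a)],[np.sin(a),0,np.cos(a)],[0,-1,0]])
def plan(xyz,a,show=True):
    s=observe();R0=R.from_rotvec(s['tool_rot']).as_matrix()
    d=R0.T@(np.array(xyz)-s['position'])*1000; rv=R.from_matrix(R0.T@down(a)).as_rotvec()
    if show:print('t',round(s['t'],2),'pos',s['position'],'a',round(np.degrees(np.arctan2(R0[1,0],R0[0,0])),2),'gap',round(s['finger_gap'],4),'F',s['contact_force'],'q',s['qpos'])
    print('->',xyz,a,'shift',d.round(1),'rot',rv.round(3))
E
python3 - <<'E'
from h import *
for a in [17.3+90,17.3-90]:
    plan([.40,.30,.36],a); plan([.544,-.2476,.25],a,0)
E
```

```text
t 0.15 pos [0.2663 0.6198 0.2259] a -113.25 gap 0.0874 F [-0.7471  0.6535 -0.2096] q [ 1.4531  0.3592  0.0113 -0.0002 -1.2241 -0.2881]
-> [0.4, 0.3, 0.36] 107.3 shift [ 241.2 -133.8  249.1] rot [-0.002  2.434  0.   ]
-> [0.544, -0.2476, 0.25] 107.3 shift [687.4 -23.2 597.6] rot [-0.002  2.434  0.   ]
t 0.15 pos [0.2663 0.6198 0.2259] a -113.25 gap 0.0874 F [-0.7471  0.6535 -0.2096] q [ 1.4531  0.3592  0.0113 -0.0002 -1.2241 -0.2881]
-> [0.4, 0.3, 0.36] -72.7 shift [ 241.2 -133.8  249.1] rot [ 0.    -0.708  0.001]
-> [0.544, -0.2476, 0.25] -72.7 shift [687.4 -23.2 597.6] rot [ 0.    -0.708  0.001]
```

White box confirmed: about 118 x 57 mm, on the lid, with its centre at (.544,-.248) and long axis at +17°. The lid and button geometry agrees with the given sizes. Moving over it.

Call:
{"method": "play_rows", "body": {"increments": [[[34,-20,30,0,0.12,0,-1],[69,-40,60,0,0.24,0,-1],[103,-55,90,0,0.36,0,-1],[138,-65,120,0,0.49,0,-1],[172,-74,150,0,0.61,0,-1],[206,-74,179,0,0.73,0,-1],[241,-74,209,0,0.85,0,-1],[275,-74,239,0,0.97,0,-1],[309,-74,269,0,1.1,0,-1],[344,-74,299,0,1.22,0,-1]]], "squeeze": 20}}

```text
t: 1.15
position: [0.4054, 0.1843, 0.3007]
tool_rot: [-0.066, -2.192, 2.191]
contact_force: [0.6, -0.4, 0.5]
finger_gap: 0.0877
```

Run:
```python
from h import *
plan([.544,-.2476,.30],107.3)
```

```text
t 1.15 pos [0.4054 0.1843 0.3007] a 176.58 gap 0.0877 F [ 0.5978 -0.4398  0.4976] q [ 0.8719 -0.0768 -0.3384 -0.0001 -1.3087 -0.9316]
-> [0.544, -0.2476, 0.3] 107.3 shift [-164.2    0.5  422.8] rot [0.001 1.209 0.   ]
```

Call:
{"method": "play_rows", "body": {"increments": [[[-17,0,42,0,0.12,0,-1],[-33,0,85,0,0.24,0,-1],[-49,0,127,0,0.36,0,-1],[-66,0,169,0,0.48,0,-1],[-82,0,211,0,0.6,0,-1],[-98,0,254,0,0.73,0,-1],[-115,0,296,0,0.85,0,-1],[-131,0,338,0,0.97,0,-1],[-148,0,380,0,1.09,0,-1],[-164,0,423,0,1.209,0,-1]]]}}

```text
t: 2.15
position: [0.5461, -0.2472, 0.3003]
tool_rot: [-1.051, -1.428, 1.428]
contact_force: [1.2, 0.0, 0.4]
finger_gap: 0.0877
```

Run:
```python
from h import *
plan([.544,-.2476,.152],107.3)
snap('wrist','w1')
```

```text
t 2.15 pos [ 0.5461 -0.2472  0.3003] a 107.29 gap 0.0877 F [1.2442 0.0421 0.3568] q [-0.0995  0.197  -0.0434 -0.0002 -1.3306 -1.1694]
-> [0.544, -0.2476, 0.152] 107.3 shift [  0.2 148.3   2.1] rot [-0. -0.  0.]
```

View pics/w1.png

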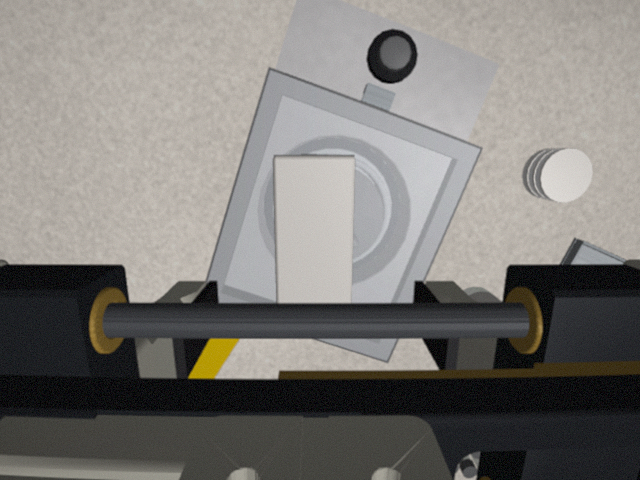

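The wrist view shows the box square to the jaws, with edges at columns 275 and 354 and its centre at 315, close to cx. The button is at (392,55). Descending to grasp.

Call:
{"method": "play_rows", "body": {"increments": [[[0,25,2,0,0,0,-1],[0,55,2,0,0,0,-1],[0,85,2,0,0,0,-1],[0,115,2,0,0,0,-1],[0,135,2,0,0,0,-1],[0,145,2,0,0,0,-1],[0,149,2,0,0,0,-1],[0,151,2,0,0,0,-1],[0,151,2,0,0,0,-1]]]}}

```text
t: 3.1
position: [0.5445, -0.246, 0.1504]
tool_rot: [-1.049, -1.432, 1.431]
contact_force: [-0.6, 0.5, 0.1]
finger_gap: 0.0876
```

Call:
{"method": "play_rows", "body": {"increments": [[[0,0,0,0,0,0,1],[0,0,0,0,0,0,1],[0,0,0,0,0,0,1],[0,0,0,0,0,0,1],[0,0,0,0,0,0,1],[0,0,0,0,0,0,1],[0,0,0,0,0,0,1]]]}}

```text
t: 3.8
position: [0.5443, -0.2461, 0.1499]
tool_rot: [-1.049, -1.432, 1.432]
contact_force: [0.3, -1.5, 2.5]
finger_gap: 0.0601
```

Run:
```python
from h import *
c=load('w1'); print(onz(c,[(392,53),(350,155.),(275,155)],.113)); print(onz(c,[(354,156),(275,156)],.18)); print(proj(c,[.544,-.2476,.18]))
```

```text
[[ 0.3854 -0.2274  0.113 ]
 [ 0.4765 -0.2347  0.113 ]
 [ 0.4964 -0.2986  0.113 ]]
[[ 0.4776 -0.2376  0.18  ]
 [ 0.4945 -0.2919  0.18  ]]
[[313.4795 237.8488]]
```

Call:
{"method": "play_rows", "body": {"increments": [[[0,-10,0,0,0,0,1],[0,-30,0,0,0,0,1],[0,-60,0,0,0,0,1],[0,-90,0,0,0,0,1],[0,-120,0,0,0,0,1],[0,-145,0,0,0,0,1],[0,-160,0,0,0,0,1],[0,-165,0,0,0,0,1]]]}}

```text
t: 4.6
position: [0.5442, -0.2458, 0.3166]
tool_rot: [-1.05, -1.433, 1.431]
contact_force: [0.3, -0.8, -1.9]
finger_gap: 0.0598
```

Run:
```python
from h import *
snap('side','s1')
plan([.5875,.1424,.315],85.1)
```

```text
t 4.65 pos [ 0.5441 -0.2458  0.3162] a 107.58 gap 0.0599 F [ 0.9269 -0.4718 -1.762 ] q [-0.0973  0.1859 -0.0222 -0.0002 -1.3609 -1.1665]
-> [0.5875, 0.1424, 0.315] 85.1 shift [ 357.     1.2 -158.6] rot [ 0.002  0.392 -0.   ]
```

View pics/s1.png

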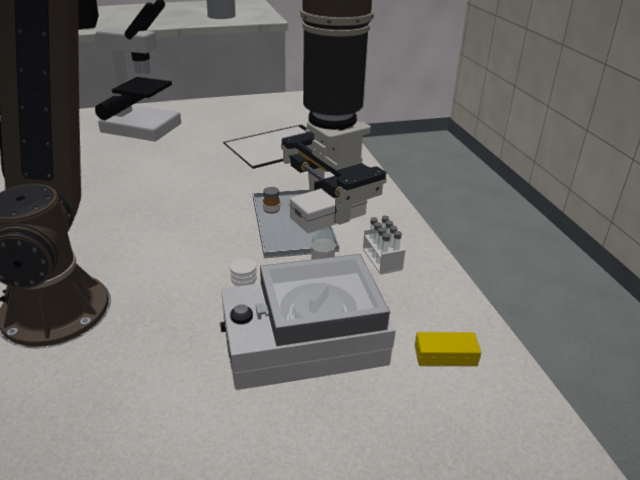

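The box is held level at (315,208) and the lid is still shut. Carrying it over to the tray.

Call:
{"method": "play_rows", "body": {"increments": [[[20,0,-9,0,0.02,0,1],[60,0,-27,0,0.06,0,1],[105,0,-47,0,0.11,0,1],[150,0,-67,0,0.16,0,1],[195,0,-87,0,0.21,0,1],[240,0,-107,0,0.26,0,1],[285,0,-127,0,0.31,0,1],[325,0,-145,0,0.35,0,1],[348,0,-155,0,0.38,0,1],[357,0,-159,0,0.392,0,1]]]}}

```text
t: 5.65
position: [0.587, 0.145, 0.3126]
tool_rot: [-1.246, -1.145, 1.149]
contact_force: [-0.3, -1.5, -2.6]
finger_gap: 0.0603
```

Run:
```python
from h import *
snap('wrist','w2')
plan([.5875,.1424,.030],85.1)
```

```text
t 5.7 pos [0.5872 0.145  0.3126] a 85.18 gap 0.0599 F [ 0.7905  1.2768 -2.1748] q [ 0.5642  0.2034 -0.0077 -0.0009 -1.3624 -2.2189]
-> [0.5875, 0.1424, 0.03] 85.1 shift [ -2.3 282.6  -1.3] rot [-0.003  0.001 -0.001]
```

View pics/w2.png

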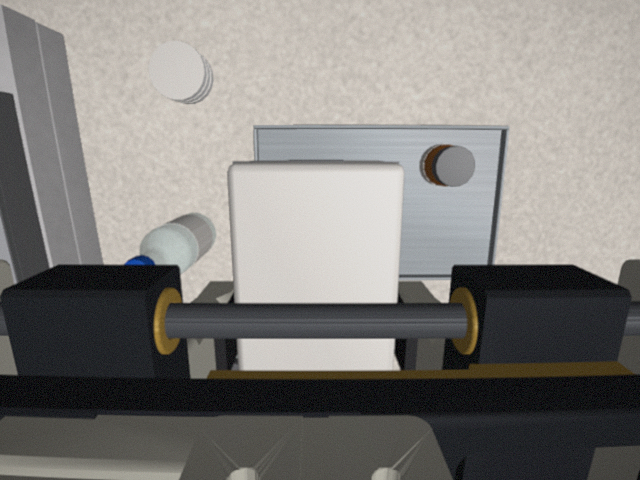

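Run:
```python
from h import *
c=load('w2'); print(onz(c,[(254,126),(508,127),(490,277)],.018)); print(onz(c,[(456,165)],.062))
d=load('side0'); print(onz(d,[(271,190)],.062),onz(d,[(253.5,192),(318,190),(336,248)],.018)); print(onz(c,[(137,262)],.17))
```

```text
[[0.4854 0.0836 0.018 ]
 [0.5099 0.378  0.018 ]
 [0.6928 0.361  0.018 ]]
[[0.5463 0.3005 0.062 ]]
[[0.5496 0.2984 0.062 ]] [[0.5133 0.376  0.018 ]
 [0.6972 0.346  0.018 ]
 [0.6622 0.0522 0.018 ]]
[[ 0.5972 -0.0049  0.17  ]]
```

Call:
{"method": "play_rows", "body": {"increments": [[[-1,20,0,0,0,0,1],[-2,55,-1,0,0,0,1],[-2,95,-1,0,0,0,1],[-2,135,-1,0,0,0,1],[-2,175,-1,0,0,0,1],[-2,215,-1,0,0,0,1],[-2,245,-1,0,0,0,1],[-2,265,-1,0,0,0,1],[-2,278,-1,0,0,0,1],[-2,282,-1,0,0,0,1]]]}}

```text
t: 6.7
position: [0.5876, 0.1392, 0.0309]
tool_rot: [-1.248, -1.143, 1.148]
contact_force: [0.1, 0.1, -2.2]
finger_gap: 0.06
```

Call:
{"method": "play_rows", "body": {"increments": [[[0,3,0,0,0,0,1],[0,5,0,0,0,0,1],[0,7,0,0,0,0,1],[0,9,0,0,0,0,1],[0,10,0,0,0,0,1],[0,11,0,0,0,0,1],[0,11,0,0,0,0,1]]]}}

```text
t: 7.4
position: [0.5885, 0.1404, 0.0215]
tool_rot: [-1.248, -1.146, 1.146]
contact_force: [0.0, -0.5, -2.7]
finger_gap: 0.0599
```

Call:
{"method": "play_rows", "body": {"increments": [[[0,2,0,0,0,0,1],[0,4,0,0,0,0,1],[0,5,0,0,0,0,1],[0,6,0,0,0,0,1],[0,6,0,0,0,0,1]]]}}

```text
t: 7.9
position: [0.5885, 0.1403, 0.0153]
tool_rot: [-1.248, -1.146, 1.146]
contact_force: [-1.1, -1.1, -1.5]
finger_gap: 0.0597
```

Call:
{"method": "play_rows", "body": {"increments": [[[0,1,0,0,0,0,1],[0,2,0,0,0,0,1],[0,2,0,0,0,0,1]]]}}

```text
t: 8.2
position: [0.5885, 0.1403, 0.0134]
tool_rot: [-1.248, -1.146, 1.146]
contact_force: [0.1, 0.1, -2.1]
finger_gap: 0.0598
```

Call:
{"method": "play_rows", "body": {"increments": [[[0,1,0,0,0,0,1],[0,2,0,0,0,0,1],[0,2,0,0,0,0,1]]]}}

```text
t: 8.5
position: [0.5886, 0.1404, 0.0118]
tool_rot: [-1.248, -1.146, 1.146]
contact_force: [-1.7, 0.7, 1.9]
finger_gap: 0.06
```

Contact made: the force went from −2 N to +2 N. I'll open the gripper partly, to 74 mm.

Call:
{"method": "play_rows", "body": {"increments": [[[0,0,0,0,0,0,0.2],[0,0,0,0,0,0,-0.5],[0,0,0,0,0,0,-0.68],[0,0,0,0,0,0,-0.68],[0,0,0,0,0,0,-0.68],[0,0,0,0,0,0,-0.68]]]}}

```text
t: 9.1
position: [0.5886, 0.1404, 0.0115]
tool_rot: [-1.248, -1.146, 1.146]
contact_force: [-0.5, -0.5, 0.1]
finger_gap: 0.0736
```

Call:
{"method": "play_rows", "body": {"increments": [[[0,-20,0,0,0,0,-0.68],[0,-50,0,0,0,0,-0.68],[0,-90,0,0,0,0,-0.68],[0,-130,0,0,0,0,-0.68],[0,-170,0,0,0,0,-0.68],[0,-210,0,0,0,0,-0.68],[0,-250,0,0,0,0,-0.68],[0,-275,0,0,0,0,-0.68],[0,-280,0,0,0,0,-0.68]]]}}

```text
t: 10.0
position: [0.5899, 0.1407, 0.2957]
tool_rot: [-1.25, -1.152, 1.142]
contact_force: [-0.2, -0.2, 0.3]
finger_gap: 0.0734
```

Run:
```python
from h import *
snap('side','s2');snap('scene','c2')
for a in (85.1,178,150): plan([.387,-.226,.25],a)
```

```text
t 10.1 pos [0.5887 0.1405 0.2924] a 85.11 gap 0.0735 F [-0.1906 -0.7002 -0.4144] q [ 0.5566  0.2089 -0.0459 -0.0002 -1.3141 -2.2126]
-> [0.387, -0.226, 0.25] 85.1 shift [-382.4   41.7  169.8] rot [0.001 0.    0.001]
t 10.1 pos [0.5887 0.1405 0.2924] a 85.11 gap 0.0735 F [-0.1906 -0.7002 -0.4144] q [ 0.5566  0.2089 -0.0459 -0.0002 -1.3141 -2.2126]
-> [0.387, -0.226, 0.25] 178 shift [-382.4   41.7  169.8] rot [ 0.002 -1.621 -0.   ]
t 10.1 pos [0.5887 0.1405 0.2924] a 85.11 gap 0.0735 F [-0.1906 -0.7002 -0.4144] q [ 0.5566  0.2089 -0.0459 -0.0002 -1.3141 -2.2126]
-> [0.387, -0.226, 0.25] 150 shift [-382.4   41.7  169.8] rot [ 0.002 -1.132  0.   ]
```

View pics/s2.png

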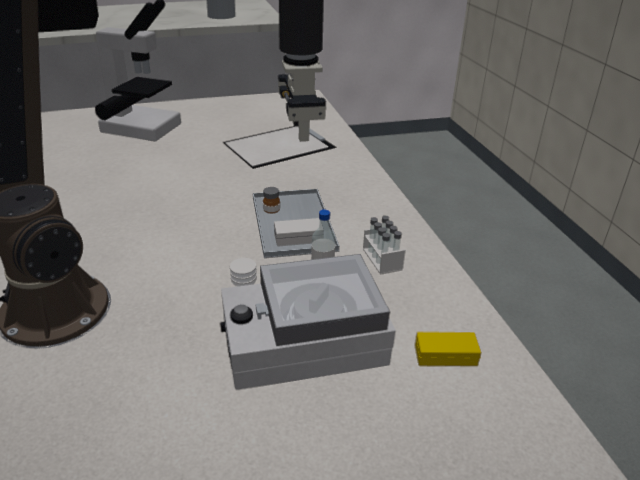

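View pics/c2.png

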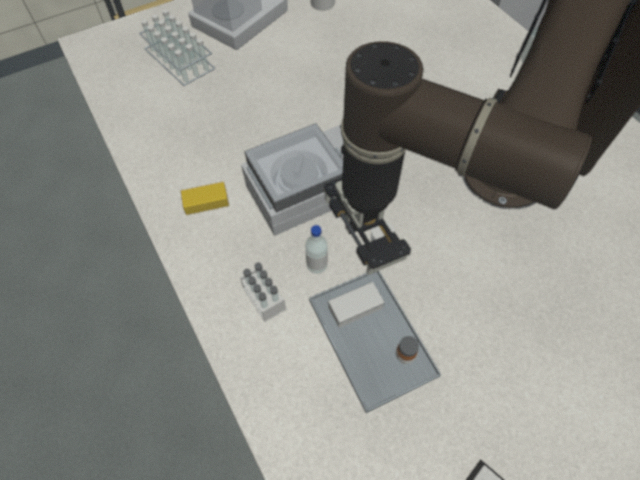

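The slide box lies flat in the tray at (357,301) in scene, and nothing else has moved. Next I go to the release button with the fingers shut.

Call:
{"method": "play_rows", "body": {"increments": [[[-20,0,9,0,0,0,1],[-60,3,27,0,-0.01,0,1],[-105,8,47,0,-0.02,0,1],[-150,12,67,0,-0.03,0,1],[-195,18,87,0,-0.04,0,1],[-240,22,107,0,-0.05,0,1],[-285,30,127,0,-0.05,0,1],[-330,35,147,0,-0.05,0,1],[-365,40,163,0,-0.05,0,1],[-382,42,171,0,-0.05,0,1]]]}}

```text
t: 11.1
position: [0.3828, -0.2274, 0.2476]
tool_rot: [-1.224, -1.18, 1.183]
contact_force: [0.5, 0.2, 0.7]
finger_gap: 0.0019
```

Run:
```python
from h import *
c=snap('wrist','w3')
plan([.386,-.226,.125],88)
```

```text
t 11.15 pos [ 0.3822 -0.228   0.2474] a 87.85 gap 0.0012 F [-1.4461 -0.4822 -0.1113] q [-0.0927 -0.0439 -0.4294 -0.0003 -1.1892 -1.5155]
-> [0.386, -0.226, 0.125] 88 shift [  2.1 122.4  -4.2] rot [-0.004 -0.003  0.001]
```

View pics/w3.png

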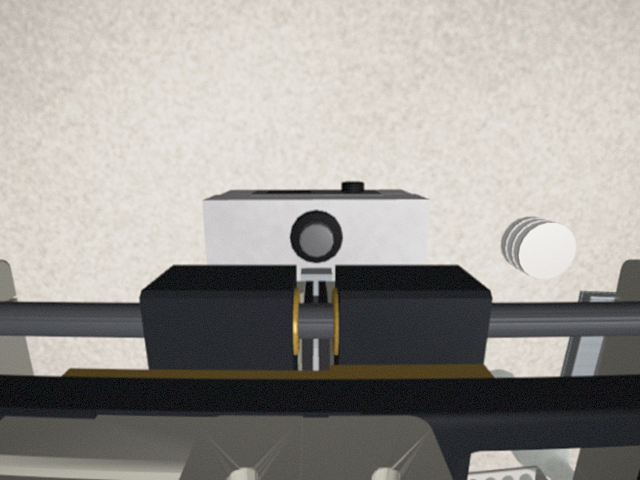

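Run:
```python
from h import *
c=load('w3');print(onz(c,[(317,238)],.113))
```

```text
[[ 0.3832 -0.2245  0.113 ]]
```

Call:
{"method": "play_rows", "body": {"increments": [[[1,30,-3,0,0,0,1],[2,60,-4,0,0,0,1],[2,85,-4,0,0,0,1],[2,105,-4,0,0,0,1],[2,118,-4,0,0,0,1],[2,122,-4,0,0,0,1],[2,122,-4,0,0,0,1]]]}}

```text
t: 11.85
position: [0.3889, -0.2237, 0.1265]
tool_rot: [-1.223, -1.181, 1.184]
contact_force: [-0.0, 1.4, 0.6]
finger_gap: 0.0002
```

Call:
{"method": "play_rows", "body": {"increments": [[[0,8,4,0,0,0,1],[0,12,4,0,0,0,1],[0,14,4,0,0,0,1],[0,16,4,0,0,0,1],[0,18,4,0,0,0,1],[0,18,4,0,0,0,1]]]}}

```text
t: 12.45
position: [0.3855, -0.2237, 0.111]
tool_rot: [-1.225, -1.183, 1.184]
contact_force: [-8.7, 6.8, 21.5]
finger_gap: 0.0006
```

Run:
```python
from h import *
c=snap('side','s3');s=observe();print(s['position'],s['contact_force'])
cv2.imwrite('pics/s3c.png',cv2.resize(cv2.imread('pics/s3.png')[180:390,180:400],None,fx=2.8,fy=2.8,interpolation=cv2.INTER_CUBIC))
```

```text
[ 0.3855 -0.2237  0.1111] [-8.2442  7.3605 22.8396]
```

View pics/s3c.png

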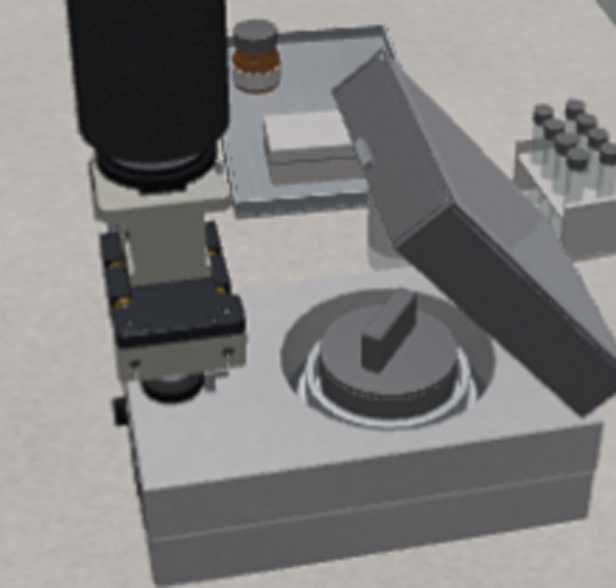

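The lid is springing open. I'll back off straight up.

Call:
{"method": "play_rows", "body": {"increments": [[[0,-10,0,0,0,0,1],[0,-40,0,0,0,0,1],[0,-80,0,0,0,0,1],[0,-120,0,0,0,0,-0.5],[0,-160,0,0,0,0,-0.5],[0,-190,0,0,0,0,-0.5],[0,-210,0,0,0,0,-0.5],[0,-220,0,0,0,0,-0.5],[0,-220,0,0,0,0,-0.5],[0,-220,0,0,0,0,-0.5]]]}}

```text
t: 13.5
position: [0.3854, -0.2235, 0.3284]
tool_rot: [-1.224, -1.183, 1.183]
contact_force: [0.1, 0.1, 0.0]
finger_gap: 0.0507
```

Run:
```python
from h import *
c=snap('side','s4');c=snap('wrist','w4');c=snap('scene','c4')
cv2.imwrite('pics/s4c.png',cv2.resize(cv2.imread('pics/s4.png')[180:390,180:400],None,fx=2.8,fy=2.8,interpolation=cv2.INTER_CUBIC))
plan([.537,-.230,.3],88)
```

```text
t 13.65 pos [ 0.3853 -0.2236  0.3283] a 87.98 gap 0.0623 F [-0.4891  0.7267  0.8123] q [-0.0809 -0.0857 -0.2851 -0.0003 -1.3735 -1.5251]
-> [0.537, -0.23, 0.3] 88 shift [  -1.1   27.9 -151.9] rot [-0.002 -0.     0.   ]
```

View pics/s4c.png

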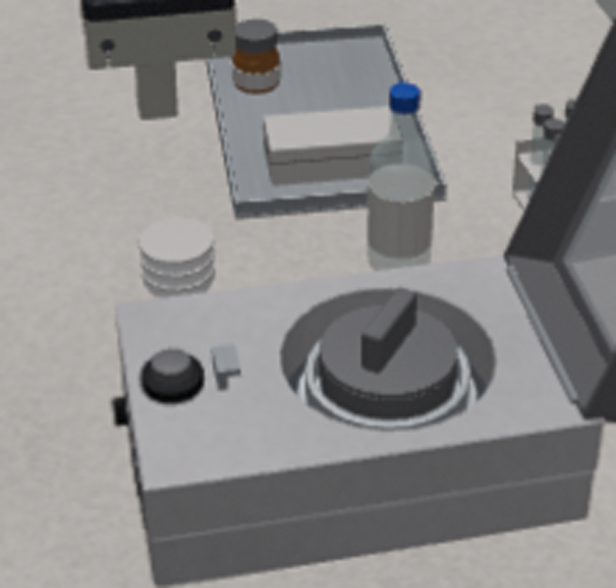

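View pics/w4.png

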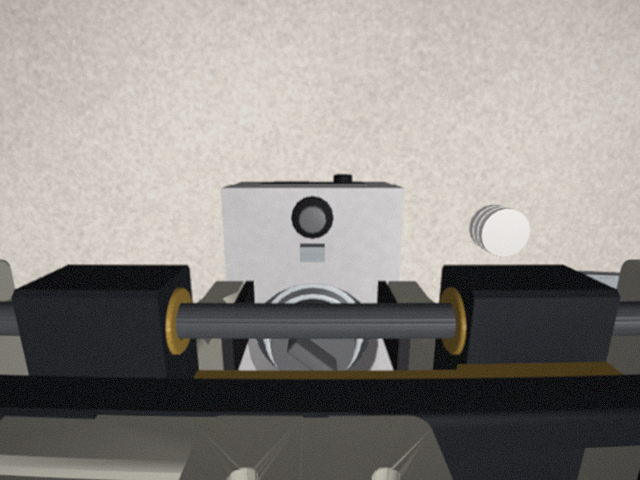

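View pics/c4.png

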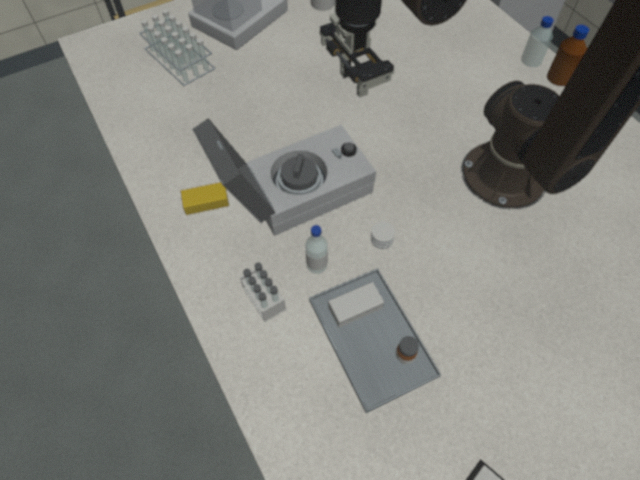

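The lid is leaning back past upright and the cover is exposed. I'll enlarge both views to measure the bar.

Run:
```python
from h import *
a=cv2.imread('pics/scene0.png')*0+cv2.imread('pics/c4.png');b=cv2.imread('pics/s4.png')
cv2.imwrite('pics/c4c.png',cv2.resize(a[140:205,260:340],None,fx=9,fy=9,interpolation=cv2.INTER_CUBIC))
cv2.imwrite('pics/s4d.png',cv2.resize(b[275:335,275:365],None,fx=8,fy=8,interpolation=cv2.INTER_CUBIC))
```

```text
(no output)
```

View pics/c4c.png

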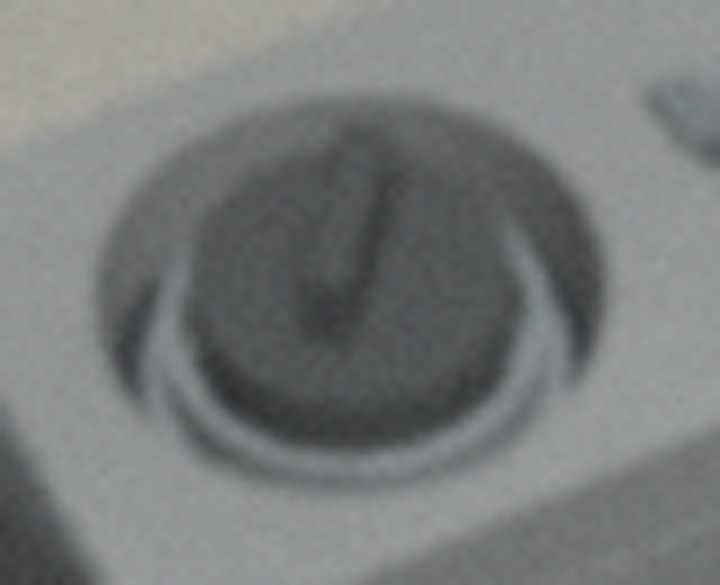

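View pics/s4d.png

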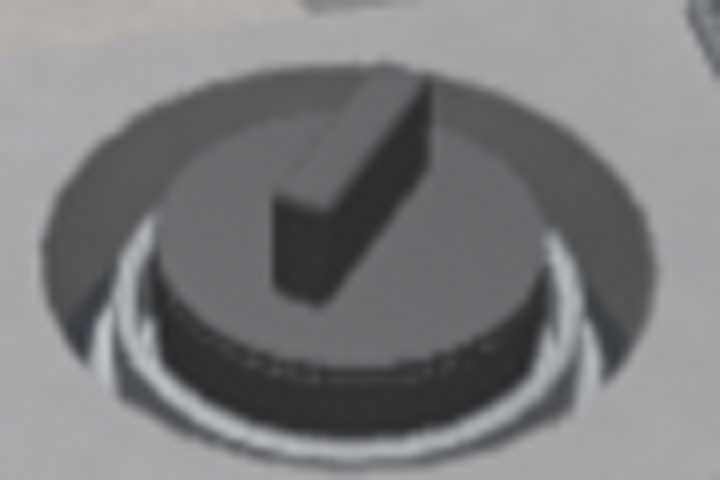

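Run:
```python
from h import *
d=load('s4'); f=lambda p:(p[0]/8+275-.44,p[1]/8+275-.44)
q=onz(d,[f(p) for p in [(275,197),(328,212),(432,82),(380,66)]],.134);print(q,q.mean(0))
v=(q[2]+q[3]-q[0]-q[1])/2;print(np.degrees(np.arctan2(v[1],v[0])),np.linalg.norm(v),np.linalg.norm(q[0]-q[1]))
print(onz(d,[f((155,245)),f((550,245)),f((340,108)),f((355,368))],.102))
```

```text
[[ 0.5108 -0.2541  0.134 ]
 [ 0.5214 -0.2622  0.134 ]
 [ 0.5585 -0.2215  0.134 ]
 [ 0.548  -0.2126  0.134 ]] [ 0.5347 -0.2376  0.134 ]
47.90210591257745 0.055384116059123856 0.013352100572942442
[[ 0.4884 -0.2279  0.102 ]
 [ 0.581  -0.2505  0.102 ]
 [ 0.5455 -0.1879  0.102 ]
 [ 0.5235 -0.2816  0.102 ]]
```

Run:
```python
from h import *
plan([.575,-.19,.30],138)
```

```text
t 13.65 pos [ 0.3853 -0.2236  0.3283] a 87.98 gap 0.0623 F [-0.4891  0.7267  0.8123] q [-0.0809 -0.0857 -0.2851 -0.0003 -1.3735 -1.5251]
-> [0.575, -0.19, 0.3] 138 shift [  40.2   27.9 -188.4] rot [-0.002 -0.873  0.001]
```

Call:
{"method": "play_rows", "body": {"increments": [[[4,0,-20,0,-0.1,0,-0.3],[10,0,-50,0,-0.22,0,-0.3],[18,0,-85,0,-0.35,0,-0.3],[25,10,-120,0,-0.48,0,-0.3],[32,18,-150,0,-0.6,0,-0.3],[37,25,-172,0,-0.72,0,-0.3],[40,28,-184,0,-0.82,0,-0.3],[40,28,-188,0,-0.873,0,-0.3],[40,28,-188,0,-0.873,0,-0.3]]]}}

```text
t: 14.55
position: [0.5753, -0.1901, 0.2997]
tool_rot: [-0.685, -1.793, 1.795]
contact_force: [-0.4, 0.1, 0.4]
finger_gap: 0.0571
```

Run:
```python
from h import *
c=snap('wrist','w5'); plan([.537,-.232,.2],138)
```

```text
t 14.6 pos [ 0.5749 -0.1903  0.3003] a 137.93 gap 0.0565 F [-0.5625 -0.9682 -0.382 ] q [ 0.0026  0.2087 -0.0287 -0.0001 -1.3355 -0.7368]
-> [0.537, -0.232, 0.2] 138 shift [  0.  100.3  56.3] rot [-0.001 -0.001  0.002]
```

View pics/w5.png

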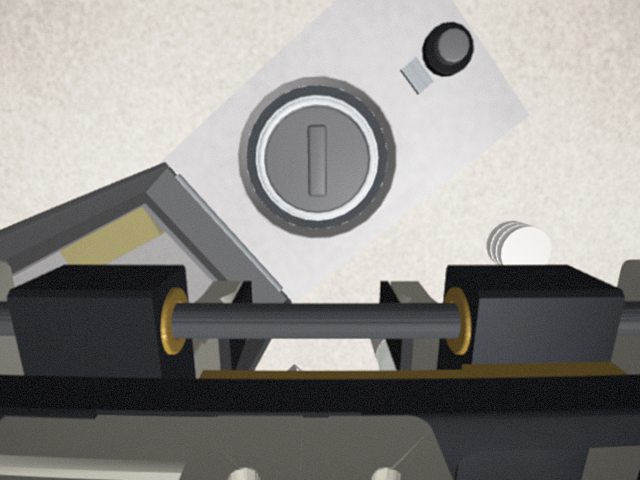

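Run:
```python
from h import *
c=load('w5')
g=cv2.imread('pics/w5.png');cv2.imwrite('pics/w5c.png',cv2.resize(g[90:230,240:400],None,fx=4.5,fy=4.5,interpolation=cv2.INTER_CUBIC))
q=onz(c,[(317.5,126.),(317.5,196)],.134);print(q,q.mean(0),np.linalg.norm(q[0]-q[1]),np.degrees(np.arctan2(*(q[0]-q[1])[1::-1])))
print('rim',onz(c,[(317.5,157)],.102),'well',onz(c,[(318,157)],.095),'btn',onz(c,[(454,44)],.113))
```

```text
[[ 0.5153 -0.2513  0.134 ]
 [ 0.5538 -0.2084  0.134 ]] [ 0.5346 -0.2298  0.134 ] 0.05765529102512845 -131.87911223532993
rim [[ 0.5321 -0.2322  0.102 ]] well [[ 0.5317 -0.2318  0.095 ]] btn [[ 0.383  -0.2254  0.113 ]]
```

View pics/w5c.png

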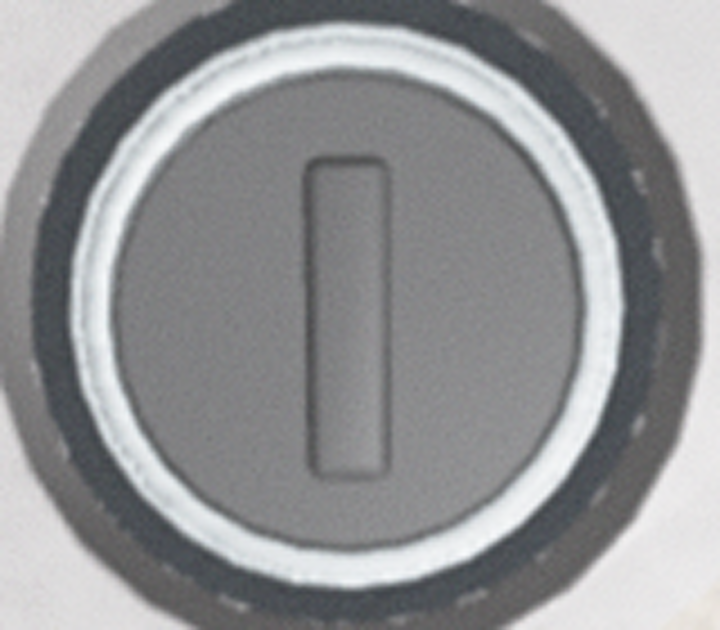

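The bar is upright in the wrist view at (317,161), 16 x 58 mm, centred at (.535,-.230) with its axis at 48°. I'll go above it and then down around it.

Run:
```python
from h import *
plan([.535,-.2305,.16],138)
```

```text
t 14.6 pos [ 0.5749 -0.1903  0.3003] a 137.93 gap 0.0565 F [-0.5625 -0.9682 -0.382 ] q [ 0.0026  0.2087 -0.0287 -0.0001 -1.3355 -0.7368]
-> [0.535, -0.2305, 0.16] 138 shift [  2.5 140.4  56.4] rot [-0.001 -0.001  0.002]
```

Call:
{"method": "play_rows", "body": {"increments": [[[1,15,15,0,0,0,-0.3],[2,40,35,0,0,0,-0.3],[2.5,70,50,0,0,0,-0.3],[2.5,100,56,0,0,0,-0.3],[2.5,125,56,0,0,0,-0.3],[2.5,137,56,0,0,0,-0.3],[2.5,140,56,0,0,0,-0.3],[2.5,140,56,0,0,0,-0.3]]]}}

```text
t: 15.4
position: [0.5361, -0.2304, 0.1621]
tool_rot: [-0.689, -1.794, 1.794]
contact_force: [0.2, 0.6, 0.6]
finger_gap: 0.0568
```

Run:
```python
from h import *
snap('side','s5')
cv2.imwrite('pics/s5c.png',cv2.resize(cv2.imread('pics/s5.png')[220:340,250:400],None,fx=5,fy=5,interpolation=cv2.INTER_CUBIC))
plan([.535,-.2305,.108],138)
```

```text
t 15.45 pos [ 0.5364 -0.2304  0.1627] a 138.0 gap 0.0568 F [-0.4552  0.4388  0.0384] q [-0.0707  0.2588 -0.2847  0.0005 -1.0259 -0.6626]
-> [0.535, -0.2305, 0.108] 138 shift [ 1.1 54.7  1.1] rot [ 0.001  0.    -0.001]
```

View pics/s5c.png

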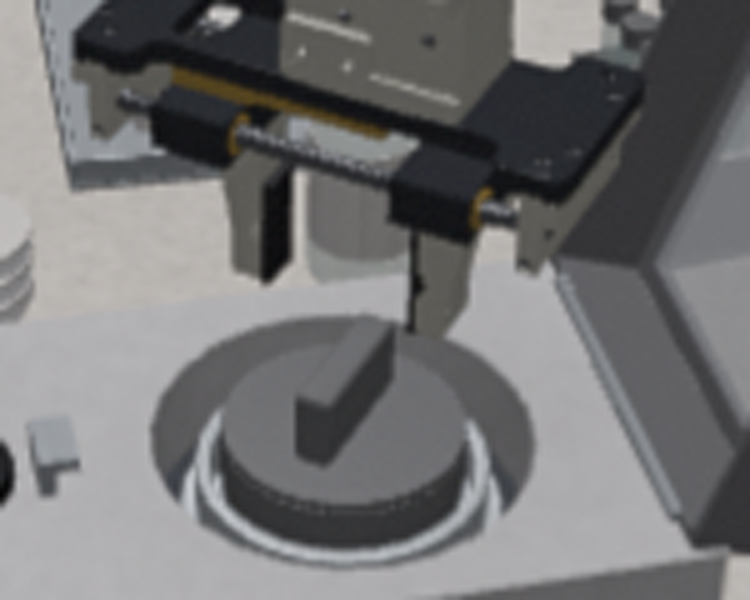

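The bar lies between the fingers, with clearance to the lid. Descending.

Call:
{"method": "play_rows", "body": {"increments": [[[1,15,1,0,0,0,-0.3],[1,30,1,0,0,0,-0.3],[1,42,1,0,0,0,-0.3],[1,50,1,0,0,0,-0.3],[1,53,1,0,0,0,-0.3],[1,54,1,0,0,0,-0.3],[1,54,1,0,0,0,-0.3]]]}}

```text
t: 16.15
position: [0.5346, -0.2305, 0.108]
tool_rot: [-0.689, -1.794, 1.794]
contact_force: [-0.3, -1.1, 0.9]
finger_gap: 0.057
```

Call:
{"method": "play_rows", "body": {"increments": [[[0,0,0,0,0,0,0.3],[0,0,0,0,0,0,1],[0,0,0,0,0,0,1],[0,0,0,0,0,0,1],[0,0,0,0,0,0,1],[0,0,0,0,0,0,1]]]}}

```text
t: 16.75
position: [0.5344, -0.2304, 0.1077]
tool_rot: [-0.689, -1.794, 1.794]
contact_force: [-0.4, 0.4, 0.6]
finger_gap: 0.0156
```

Call:
{"method": "play_rows", "body": {"increments": [[[0,0,0,0,0,0,1],[0,2,0,0,0,0,1],[0,4,0,0,0,0,1],[0,6,0,0,0,0,1],[0,8,0,0,0,0,1],[0,9,0,0,0,0,1],[0,9,0,0,0,0,1]]], "squeeze": 45}}

```text
t: 17.45
position: [0.5345, -0.2305, 0.0994]
tool_rot: [-0.689, -1.794, 1.795]
contact_force: [-1.9, 2.2, 9.1]
finger_gap: 0.0155
```

Pressed 8.3 mm at 9.1 N, which fits the spring. Turning counter-clockwise, a first part to start with.

Call:
{"method": "play_rows", "body": {"increments": [[[0,0.5,0,0,-0.05,0,1],[0,0.5,0,0,-0.12,0,1],[0,0.5,0,0,-0.2,0,1],[0,0.5,0,0,-0.3,0,1],[0,0.5,0,0,-0.4,0,1]]]}}

```text
t: 17.95
position: [0.5355, -0.2308, 0.0995]
tool_rot: [-0.342, -2.044, 2.045]
contact_force: [-0.3, -0.4, 9.5]
finger_gap: 0.0158
```

Call:
{"method": "play_rows", "body": {"increments": [[[0,0,0,0,-0.12,0,1],[0,0,0,0,-0.25,0,1],[0,0,0,0,-0.38,0,1],[0,0,0,0,-0.5,0,1],[0,0,0,0,-0.62,0,1],[0,0,0,0,-0.74,0,1],[0,0,0,0,-0.86,0,1],[0,0,0,0,-0.98,0,1],[0,0,0,0,-1.1,0,1],[0,0,0,0,-1.14,0,1]]]}}

```text
t: 18.95
position: [0.5356, -0.2308, 0.0995]
tool_rot: [-0.747, 1.74, -1.744]
contact_force: [-0.6, 0.5, 9.4]
finger_gap: 0.0156
```

Run:
```python
from h import *
snap('side','s6')
cv2.imwrite('pics/s6c.png',cv2.resize(cv2.imread('pics/s6.png')[220:340,250:400],None,fx=5,fy=5,interpolation=cv2.INTER_CUBIC))
plan([.535,-.2305,.108],228);print(observe()['wrist_torque'])
```

```text
t 19.0 pos [ 0.5356 -0.2308  0.0995] a -133.46 gap 0.0157 F [ 0.3121 -0.5587  7.5456] q [-0.0712  0.3207 -0.3616  0.001  -0.8857  0.8828]
-> [0.535, -0.2305, 0.108] 228 shift [ 0.2 -8.5 -0.6] rot [-0.003 -0.025 -0.001]
[ 0.0445  0.1553 -0.1606]
```

View pics/s6c.png

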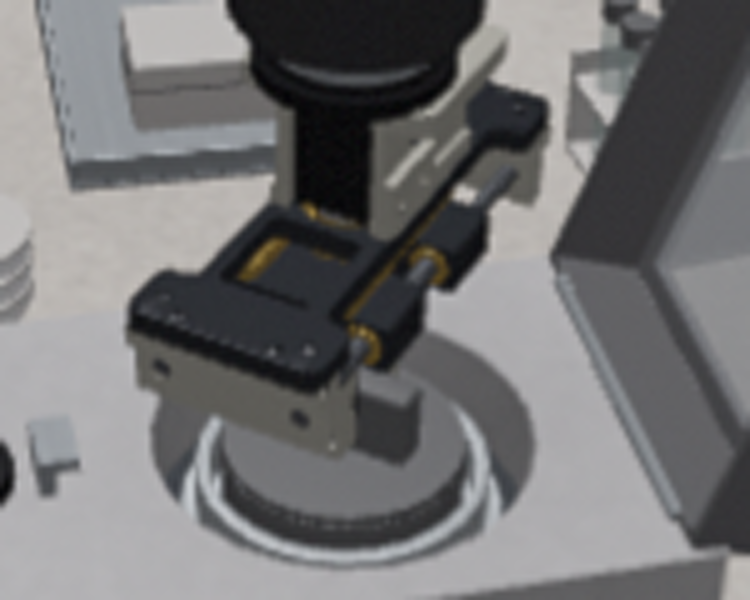

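The cover has turned 88.5° (1.54 rad, past the 1.35 needed). Lifting gently and watching the force.

Call:
{"method": "play_rows", "body": {"increments": [[[0,-3,0,0,0,0,1],[0,-6,0,0,0,0,1],[0,-9,0,0,0,0,1],[0,-11,0,0,0,0,1],[0,-13,0,0,0,0,1],[0,-13,0,0,0,0,1]]]}}

```text
t: 19.6
position: [0.534, -0.2303, 0.1108]
tool_rot: [-0.746, 1.746, -1.746]
contact_force: [0.7, 0.3, -1.6]
finger_gap: 0.0157
```

Call:
{"method": "play_rows", "body": {"increments": [[[0,-3,0,0,0,0,1],[0,-7,0,0,0,0,1],[0,-11,0,0,0,0,1],[0,-15,0,0,0,0,1],[0,-20,0,0,0,0,1],[0,-25,0,0,0,0,1]]]}}

```text
t: 20.2
position: [0.5343, -0.2304, 0.1366]
tool_rot: [-0.745, 1.746, -1.746]
contact_force: [-0.1, 1.0, -1.1]
finger_gap: 0.0157
```

Call:
{"method": "play_rows", "body": {"increments": [[[0,-10,0,0,0,0,1],[0,-30,0,0,0,0,1],[0,-60,0,0,0,0,1],[0,-95,0,0,0,0,1],[0,-130,0,0,0,0,1],[0,-165,0,0,0,0,1],[0,-190,0,0,0,0,1],[0,-200,0,0,0,0,1],[0,-200,0,0,0,0,1]]]}}

```text
t: 21.1
position: [0.5347, -0.2304, 0.3375]
tool_rot: [-0.743, 1.744, -1.746]
contact_force: [-0.1, -0.0, -1.7]
finger_gap: 0.0159
```

Run:
```python
from h import *
snap('side','s7');snap('scene','c7')
# box top corners measured in earlier pics
plan([.62,.245,.33],228); plan([.62,.245,.33],265,0); plan([.62,.245,.33],175,0)
```

```text
t 21.2 pos [ 0.5337 -0.23    0.3347] a -133.77 gap 0.0159 F [ 0.6646  0.022  -1.5928] q [-0.0712  0.1549 -0.0192 -0.0008 -1.3984  0.8782]
-> [0.62, 0.245, 0.33] 228 shift [-402.7    4.9 -266.3] rot [ 0.002 -0.031  0.   ]
-> [0.62, 0.245, 0.33] 265 shift [-402.7    4.9 -266.3] rot [ 0.002 -0.677 -0.   ]
-> [0.62, 0.245, 0.33] 175 shift [-402.7    4.9 -266.3] rot [0.001 0.894 0.001]
```

View pics/s7.png

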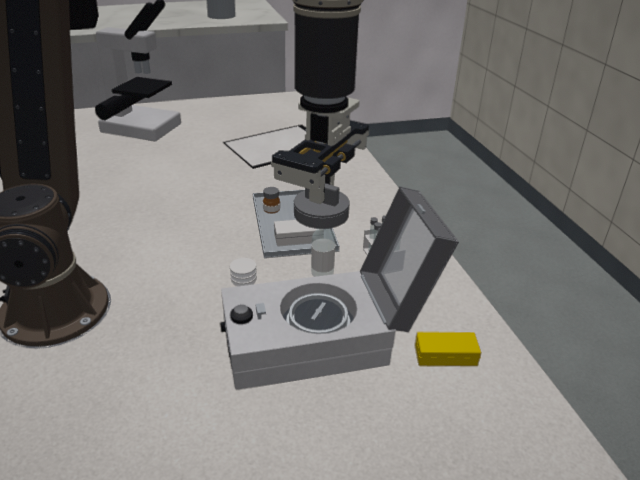

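The rotor is bare with its lug bar visible, and the cover is held level. Carrying it to the free part of the tray.

Run:
```python
from h import *
plan([.6246,.2424,.32],228,0)
```

```text
-> [0.6246, 0.2424, 0.32] 228 shift [-404.    14.9 -261.2] rot [ 0.002 -0.031  0.   ]
```

Call:
{"method": "play_rows", "body": {"increments": [[[-15,0,-10,0,0,0,1],[-50,0,-32,0,0,0,1],[-90,0,-58,0,-0.01,0,1],[-130,0,-84,0,-0.01,0,1],[-170,0,-110,0,-0.02,0,1],[-210,0,-136,0,-0.02,0,1],[-250,0,-162,0,-0.03,0,1],[-290,5,-188,0,-0.03,0,1],[-330,10,-214,0,-0.03,0,1],[-365,14,-236,0,-0.03,0,1]]]}}

```text
t: 22.2
position: [0.6156, 0.1987, 0.3194]
tool_rot: [-0.772, 1.726, -1.727]
contact_force: [1.3, -0.1, -1.9]
finger_gap: 0.0157
```

Run:
```python
from h import *
plan([.6246,.2424,.32],228)
```

```text
t 22.2 pos [0.6156 0.1987 0.3194] a -132.0 gap 0.0157 F [ 1.2525 -0.1123 -1.8537] q [ 0.6129  0.2738  0.0993 -0.0006 -1.3998  0.2249]
-> [0.6246, 0.2424, 0.32] 228 shift [-38.5  -0.7 -22.5] rot [ 0.001 -0.     0.003]
```

Call:
{"method": "play_rows", "body": {"increments": [[[-15,0,-9,0,0,0,1],[-28,0,-17,0,0,0,1],[-37,0,-22,0,0,0,1],[-38,0,-22,0,0,0,1],[-38,0,-22,0,0,0,1]]]}}

```text
t: 22.7
position: [0.6255, 0.2386, 0.3222]
tool_rot: [-0.767, 1.726, -1.726]
contact_force: [0.3, -0.6, -1.2]
finger_gap: 0.0159
```

Run:
```python
from h import *
snap('wrist','w8');snap('side','s8')
plan([.6246,.2424,.07],228)
```

```text
t 22.8 pos [0.6254 0.2383 0.3225] a -132.11 gap 0.0157 F [ 0.5227 -0.0846 -1.7781] q [ 0.6547  0.309   0.1545  0.0001 -1.4158  0.1812]
-> [0.6246, 0.2424, 0.07] 228 shift [ -2.4 252.5  -3.4] rot [-0.    -0.002 -0.   ]
```

View pics/w8.png

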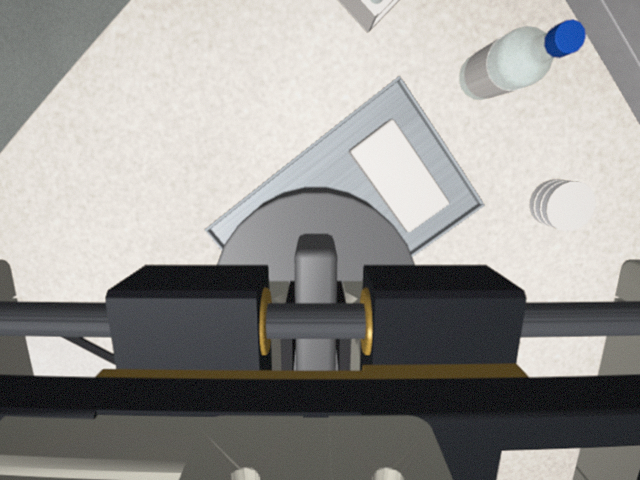

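Run:
```python
from h import *
c=load('w8');q=onz(c,[(399.5,78),(483,205),(207,230)],.018);print(q)
b=onz(c,[(390,120),(349,152),(449,197),(411,232)],.044);print(b,b.mean(0))
d=load('s8');print(onz(d,[(275,222)],.044))
```

```text
[[0.6699 0.0689 0.018 ]
 [0.4862 0.0843 0.018 ]
 [0.6936 0.3613 0.018 ]]
[[0.6432 0.1119 0.044 ]
 [0.6475 0.1685 0.044 ]
 [0.5312 0.115  0.044 ]
 [0.5285 0.1741 0.044 ]] [0.5876 0.1424 0.044 ]
[[0.5323 0.1637 0.044 ]]
```

Call:
{"method": "play_rows", "body": {"increments": [[[1,20,-3,0,0,0,1],[1.5,55,-7,0,0,0,1],[1.5,95,-7,0,0,0,1],[1.5,135,-7,0,0,0,1],[1.5,170,-7,0,0,0,1],[1.5,205,-7,0,0,0,1],[1.5,230,-7,0,0,0,1],[1.5,245,-7,0,0,0,1],[1.5,252,-7,0,0,0,1],[1.5,254,-7,0,0,0,1]]]}}

```text
t: 23.8
position: [0.6195, 0.2427, 0.0683]
tool_rot: [-0.767, 1.726, -1.726]
contact_force: [-0.1, 0.4, -1.0]
finger_gap: 0.016
```

Run:
```python
from h import *
snap('side','s9');snap('scene','c9')
cv2.imwrite('pics/s9c.png',cv2.resize(cv2.imread('pics/s9.png')[170:270,230:350],None,fx=5,fy=5,interpolation=cv2.INTER_CUBIC))
plan([.619,.242,.038],228)
```

```text
t 23.9 pos [0.6199 0.2432 0.0692] a -132.04 gap 0.0156 F [ 0.045  -0.0148 -1.8215] q [ 0.6662  0.4717 -0.1973  0.0003 -0.9002  0.1706]
-> [0.619, 0.242, 0.038] 228 shift [ 1.6 31.2  0.1] rot [-0.001 -0.001 -0.002]
```

View pics/s9c.png

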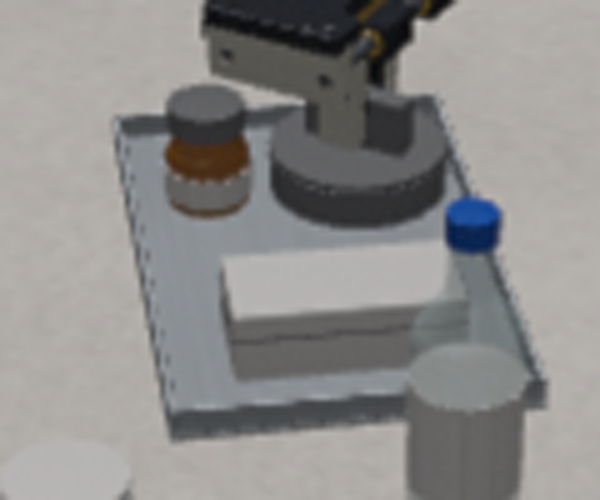

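The cover hangs clear of the jar, the box and the walls. Lowering.

Call:
{"method": "play_rows", "body": {"increments": [[[1,8,0,0,0,0,1],[1,16,0,0,0,0,1],[1,22,0,0,0,0,1],[1,26,0,0,0,0,1],[1,28,0,0,0,0,1],[1,28,0,0,0,0,1]]]}}

```text
t: 24.5
position: [0.6184, 0.2422, 0.0396]
tool_rot: [-0.768, 1.726, -1.726]
contact_force: [-0.7, 0.3, -2.1]
finger_gap: 0.0156
```

Call:
{"method": "play_rows", "body": {"increments": [[[0,1,0,0,0,0,1],[0,2,0,0,0,0,1],[0,2,0,0,0,0,1]]]}}

```text
t: 24.8
position: [0.6186, 0.2423, 0.0381]
tool_rot: [-0.768, 1.726, -1.726]
contact_force: [-0.4, 0.4, -1.8]
finger_gap: 0.0156
```

Call:
{"method": "play_rows", "body": {"increments": [[[0,1,0,0,0,0,1],[0,2,0,0,0,0,1],[0,2,0,0,0,0,1]]]}}

```text
t: 25.1
position: [0.6187, 0.2423, 0.0367]
tool_rot: [-0.767, 1.726, -1.726]
contact_force: [-1.8, -0.8, 3.3]
finger_gap: 0.0159
```

Touchdown. I'll open gently, then rise.

Call:
{"method": "play_rows", "body": {"increments": [[[0,0,0,0,0,0,0.5],[0,0,0,0,0,0,0.3],[0,0,0,0,0,0,0],[0,0,0,0,0,0,0],[0,0,0,0,0,0,0],[0,0,0,0,0,0,0]]]}}

```text
t: 25.7
position: [0.6186, 0.2422, 0.036]
tool_rot: [-0.768, 1.726, -1.726]
contact_force: [-0.1, 0.7, 0.3]
finger_gap: 0.0438
```

Call:
{"method": "play_rows", "body": {"increments": [[[0,-10,0,0,0,0,0],[0,-30,0,0,0,0,0],[0,-60,0,0,0,0,0],[0,-100,0,0,0,0,0],[0,-140,0,0,0,0,0],[0,-180,0,0,0,0,0],[0,-220,0,0,0,0,0],[0,-250,0,0,0,0,0],[0,-260,0,0,0,0,0],[0,-260,0,0,0,0,0]]]}}

```text
t: 26.7
position: [0.6191, 0.2425, 0.2987]
tool_rot: [-0.763, 1.725, -1.724]
contact_force: [0.1, 0.2, -0.1]
finger_gap: 0.0438
```

Run:
```python
from h import *
snap('side','s10');snap('scene','c10')
cv2.imwrite('pics/s10c.png',cv2.resize(cv2.imread('pics/s10.png')[170:370,210:410],None,fx=3,fy=3,interpolation=cv2.INTER_CUBIC))
s=observe();print(s['t'],s['position'],s['contact_force'])
```

```text
26.8 [0.618  0.2421 0.2951] [ 0.5142 -0.543  -0.2093]
```

View pics/s10c.png

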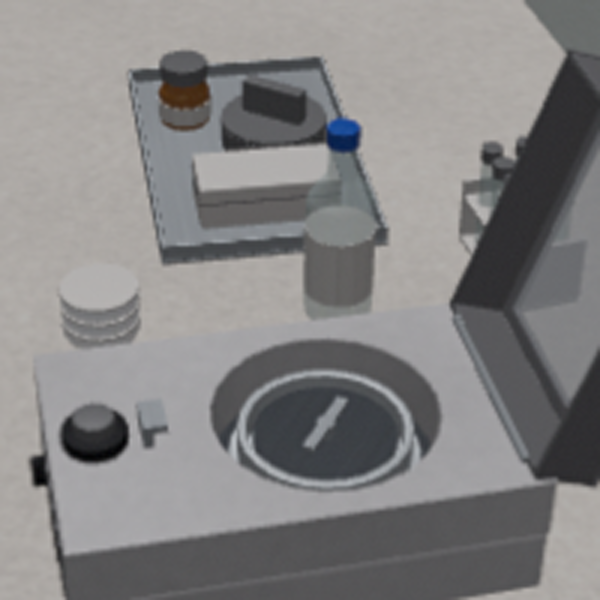

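View pics/c10.png

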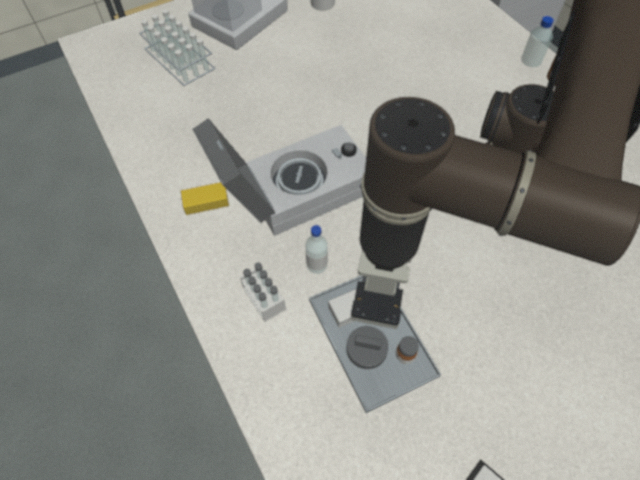

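The cover stands knob up at (367,348) in scene, the box lies at about (345,303), and the lid is unchanged at its stop. The bottle, dishes, jar and rack are where they were.

Run:
```python
from h import *
c=load('c10');print(onz(c,[(367.5,344)],.031))
a=cv2.imread('pics/c4.png').astype(int);b=cv2.imread('pics/c10.png').astype(int);print('lid diff',abs(a-b)[115:225,190:275].mean())
print(ticket.job_done())
```

```text
[[0.6181 0.2422 0.031 ]]
lid diff 21.75083778966132
the job is handed in; nothing more can be done
None
```

Run:
```python
from h import *
n=lambda f,r:cv2.imread(f'pics/{f}.png').astype(int)[r]
L=np.s_[115:225,190:275];B=np.s_[400:470,20:200]
for f in ['c4','c7','c9']: print(f,abs(n(f,L)-n('c10',L)).mean(),'bg',abs(n(f,B)-n('c10',B)).mean())
LS=np.s_[190:330,360:460]
for f in ['s4','s7','s9']: print(f,abs(n(f,LS)-n('s10',LS)).mean())
```

```text
c4 21.75083778966132 bg 16.321084656084658
c7 20.003351158645277 bg 14.870079365079365
c9 2.8640998217468807 bg 2.623809523809524
s4 3.9418333333333333
s7 5.167023809523809
s9 3.0052857142857143
```

The job is done and handed in at about 27 s. The verdict isn't reported, so success is my reading of the last pictures.

- **Slide box:** I moved it from the lid into the tray, flat and let go, while the lid was still shut. It last measured (.588, .142), about 24 mm from the tray's middle on the robot's right.
- **Lid:** pressing the release button opened it. That press reached about 22 N, more than the 5 N the button spring needs, and the finger tips stopped about 4 mm higher than expected. I did not find out why.
- **Rotor cover:** I pressed it down 8.3 mm at about 9 N, turned it 88.5° counter-clockwise and lifted it off with only its own weight showing. I set it knob up in the tray at (.618, .242), about 20 mm from both the box and the jar by my measurements.

**Last checks:**
- The cover's picture position matched where the gripper let go of it.
- The contact force was back to zero.
- The jar, bottle, dishes and rack looked unmoved by eye. I did not re-measure them.

**One check disagreed:** comparing the lid area between early and late scene pictures gave a large difference (about 22). Plain bench in the same pair differed by 16, and the side view changed by only 4–5 over the lid. I read that as a brightness change, not lid movement. I judged the lid to be at its stop from how far it leans and did not measure its angle.

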